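# Show the base of the weighed bottle to the inspection camera

## Task

Pick up the amber bottle that stands on one of the two pocket scales and show the underside of its base to the inspection camera: hold the bottle in the air, tilted to match the camera, with its base centred in the camera's wire hoop and level with the hoop's plane, base facing the lens squarely and cap pointing away from it. Finish while holding it still there, nothing set down or let go. Do not touch the camera, its stand or hoop, and leave the other bottles, the beaker and the green-lidded jar where they stand.

Things in the scene. Friction and masses are not known exactly. Their poses are not given: they have to be found in the camera images.
- bottle: the bottle to show: dark amber, closed, round, 45 mm diameter, 104 mm high with its cap, about 0.19 kg (differs by up to 40 percent). It stands upright on the pan of a scale. Origin at the centre of its underside, z axis up along its own axis towards the cap. Straight body to about 60 mm up, then the shoulder; 25 mm cap from 82 to 104 mm. Two like bottles stand on the table itself
- cap_top (a point): centre of the top of that bottle's cap, 104 mm from the base
- hoop: hoop of 6 mm wire, 90 mm diameter to the wire's middle, fixed 100 mm in front of the camera's lens (head 46 mm square behind it), about 0.20 m above the table, on one strut at its upper far edge. Origin: hoop's centre. z axis: square to the hoop's plane, from the lens through the hoop and away, i.e. up and towards the stand's -x, 35 degrees from vertical. The lens front is at z = -0.100
- camera_stand: camera stand with head and hoop, standing fixed on the table at the far side of the work: round black foot 110 mm across, origin at the centre of the foot's underside, z up; the camera looks towards its -x and upward. It stands up to 0.3 rad turned. Total height about 225 mm, at the hoop's far edge
- scale_a: the pocket scale that carries the bottle: black with steel pan, 106 x 127 x 19 mm, fixed, origin at the centre of its underside, pan top 19 mm up. It stands left or right of the camera
- scale_b: the other pocket scale, alike, on the other side, with the clear beaker on its pan
- cup: clear plastic beaker, 88 mm diameter, 99 mm high, standing loose on the other scale; origin under its centre
- twin_a: a like amber bottle (45 mm diameter, 104 mm high), loose, standing on the table on the robot's side of scale_a; origin under its centre; not to be disturbed
- twin_b: another like amber bottle, loose, standing on the table on the robot's side of scale_b; origin under its centre; not to be disturbed
- green_jar: glass jar with green lid, 60 mm diameter, 78 mm high, loose, between the scales on the robot's side; origin under its centre; not to be disturbed
Not all that is in view belongs to the job. Leave any pink look-alike of the scale_a alone.

How it is judged:
By the outcome, as a careful person would: the job done as asked, in the order asked, and still so for the second after the job is handed in, while the arm keeps its last pose, push and grip.
It also fails if it takes over 38 s, if anything falls off the work surface, if the arm or the gripper's body presses on something with over 40 N, if the wrist force passes 120 N, or if a joint passes its speed limit or range.

## Robot

A 7-joint arm with a two-finger parallel gripper is mounted at the origin on the work surface; the furniture and walls round the work are solid. World frame = base frame: x ahead of the robot, y to its left, z up, the work surface at z = 0. Lengths are in m, angles in rad, forces in N, time in s.
With the tool pointing down it reaches from about 0.4 to 0.875 m from the base axis. Payload 19.3 kg.
Tool frame: the origin (TCP) lies at the very end of the fingers, on their centre line; the grasp point (between the pads) lies 19 mm behind it; z points along the fingers, y is the line along which they close (so a half turn about z gives the same grasp; the last joint's range is limited). The gripper opens to 85 mm and grips with 20 to 120 N. Pads are 22 mm wide; open, the fingers measure 114 mm over their backs; the gripper's body (76 mm by 85 mm) begins 54 mm behind the grasp point. The pads swing forward as they close: fully open they stand 13 mm farther back than shut.
Start: joints at [-1.31, 0.521, -0.036, 1.599, 0.021, 1.021, -0.113], TCP at [0.203, 0.591, 0.231] pointing down, gripper open.
Joint ranges: [-2.91, 2.91], [-0.3, 2.13], [-1.5, 1.42], [0.17, 2.43], [-1.26, 4.41], [0.16, 1.93], [-2.52, 2.52]. Speed limits (rad/s): [1.89, 1.89, 2.39, 2.39, 3.01, 3.01, 3.01].

## Interface

Orientations are given as [roll, pitch, yaw] about the fixed x, y, z axes, in that order (R = Rz(yaw) Ry(pitch) Rx(roll)).
In Python, from workcell import bot gives the robot as it stands.
- The arm moves only by the tool servo_tool, never from a script. Its argument "plan" is a list of rows, each a list of 7 numbers: the finger opening in cm, from 0 to 8.54, then the shift along the tool's x, y, z in cm, then the turn, a rotation vector about the tool's x, y, z in degrees. In form: [[fingers, x, y, z, wx, wy, wz], ...]. A call has 1 to 10 rows; each row is the pose to reach, as a shift and turn from the pose commanded when the call began, along the tool's axes at that moment; what a row does not reach only later rows make up. A row lasts 1/10 s, in which the tool goes at most 50 mm and 8.59 degrees, less where a joint would pass 70% of its speed; a pose out of reach is approached as far as the arm can. A call with a gripper value outside its range is refused whole. The fingers move at their own pace and stop on an object; "force" is the grip in N (left out, the last holds). Time passes only in rows, so rows that repeat a pose let the fingers close. It gives the time, the measured TCP pose, the force, the opening and the grip force at its end, in the units of the state.
- bot.observe(): the state, without advancing time (a new reading comes with each control period).
- bot.grab_frame(name): name is "scene" or "top" or "wrist"; returns a dict with "frame" (384x512x3 uint8, blue, green, red), "mtx" (3x3 intrinsics, pixels), "R" (3x3) and "t" (3): a world point X has camera coordinates R X + t; the wrist camera has in their place "T_tool_cam" (4x4, takes a point from camera to tool coordinates, whose origin is the TCP and whose axes are the flange's). Camera axes: x right, y down, z forward; pixel columns grow to the right and rows downward; lengths in m; the calibration is good to about 2 mm. The wrist camera is an equidistant fisheye: a pixel r from the principal point sees the ray r / f radians off the axis. A picture is of the moment at which its call begins: read the wrist's pose just before it. There is no depth.
- bot.job_done(): hands the job in; it is judged then, once.
The state is a dict: "clock": time; "qpos": joint angles; "qd": joint speeds; "joint_efforts": joint torques, N m; "position": TCP position; "tool_rot": TCP orientation; "force": force on the tool from outside, world axes, zero at the start; "moment": the same for the moment, N m; "grip_width": finger opening in m; "finger_force": force on a finger pad.
Only numpy, scipy, OpenCV 4.12 (cv2) and the standard library are available. Lean on these libraries where they do the work, as an engineer would, in place of code of your own. Each camera call takes 0.05 s, during which the arm holds its last target. There are 200 camera calls.

## Working session

There is one attempt and no reset: what is moved stays moved. The work goes in short steps, Python scripts to look and compute and a tool call to move; the robot and the scene stay as the last step left them, time stands still between calls to the robot, and variables do not carry over. Pictures are saved under pics/ and viewed, at most 10 in all, crops included, and the job is handed in when it is done.

Besides the shell and the picture viewer there is one more tool, called in YAML: its name, and indented under it one key for each argument. servo_tool: Moves the arm, as the interface text tells. Its arguments: {"type":"object","properties":{"plan":{"type":"array","items":{"type":"array","items":{"type":"number"}}},"force":{"type":"number"}},"required":["plan"]}

```bash
mkdir -p pics
cat > h.py <<'E'
import numpy as np,cv2,pickle
from workcell import bot
def snap(n,f):
    d=bot.grab_frame(n); cv2.imwrite(f'pics/{f}.png',d['frame']); pickle.dump(d,open(f'pics/{f}.pkl','wb')); return d
E
python3 - <<'E'
from h import *
s=bot.observe(); print(s)
for n in ('scene','top'):
    d=snap(n,n); print(d['mtx'],d['R'],d['t'])
E
```

```text
{'clock': 0.0, 'qpos': array([-1.31019914,  0.52200344, -0.03631654,  1.5999942 ,  0.02121459,
        1.0210861 , -0.11277642]), 'qd': array([ 0.00017268, -0.00161077,  0.00044461, -0.00061456,  0.00083386,
       -0.00165292, -0.00085536]), 'joint_efforts': array([-5.30194829e-04, -9.27096605e+01,  1.97988577e+00, -3.69933951e+01,
        1.78593665e-02,  8.04752985e-03, -4.50923028e-05]), 'position': array([0.20293595, 0.59079037, 0.23073738]), 'tool_rot': array([-3.14049109e+00,  9.60363597e-05,  2.81080709e+00]), 'force': array([0.53207989, 1.53176119, 0.50950476]), 'moment': array([ 0.04356092, -0.03383299,  0.02069033]), 'finger_force': 0.0, 'grip_width': 0.08545918310567548}
[[449.63031049   0.         256.75518227]
 [  0.         449.63031049 181.58662291]
 [  0.           0.           1.        ]] [[ 0.52871642 -0.848798   -0.00095109]
 [-0.36654868 -0.2273123  -0.90220351]
 [ 0.76557234  0.47735843 -0.43130954]] [-0.27926899  0.29924468  1.04179589]
[[436.38530067   0.         262.61761934]
 [  0.         436.38530067 194.19063866]
 [  0.           0.           1.        ]] [[ 0.00695998 -0.99996205 -0.00524018]
 [-0.99612266 -0.00647348 -0.08773681]
 [ 0.08769955  0.0058305  -0.99612991]] [1.49109955e-04 5.19949218e-01 1.39304163e+00]
```

View pics/scene.png

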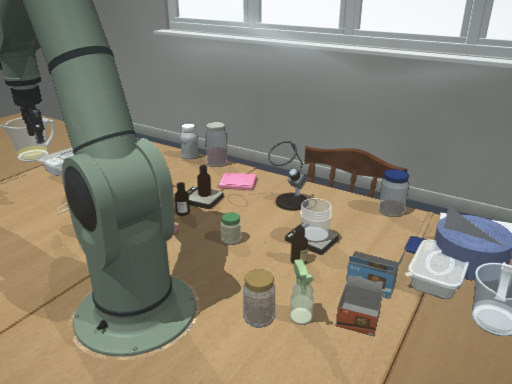

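View pics/top.png

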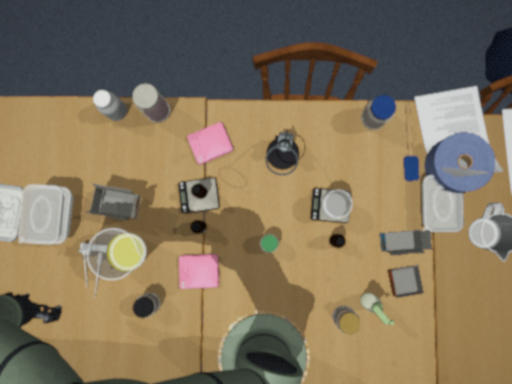

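The bottle on scale_a is at about top (200,190) and scene (204,182). The hoop is at about top (283,152) and scene (284,153). I'll enlarge both.

Run:
```python
import cv2
a=cv2.imread('pics/top.png')[125:265,170:370]; cv2.imwrite('pics/tc.png',cv2.resize(a,None,fx=4,fy=4,interpolation=cv2.INTER_CUBIC))
a=cv2.imread('pics/scene.png')[130:260,160:350]; cv2.imwrite('pics/sc.png',cv2.resize(a,None,fx=4,fy=4,interpolation=cv2.INTER_CUBIC))
```

```text
(no output)
```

View pics/tc.png

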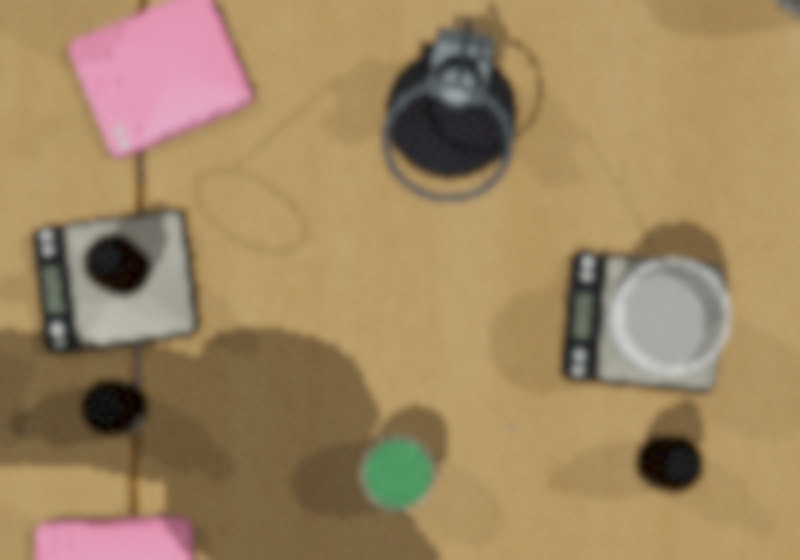

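View pics/sc.png

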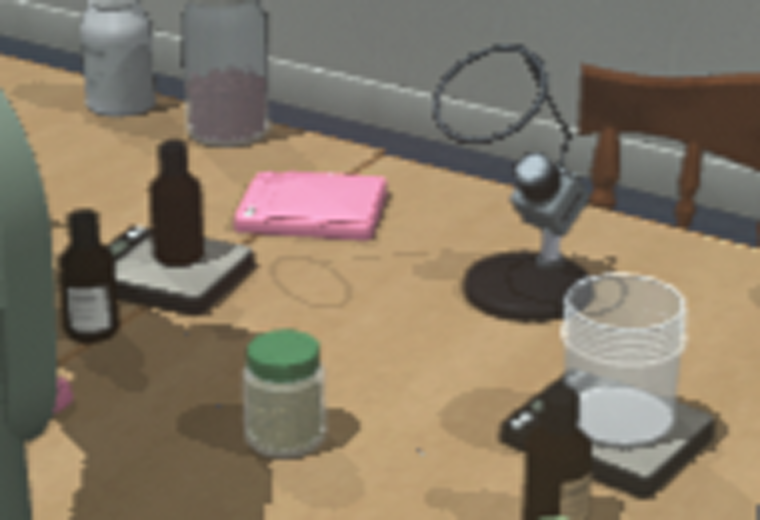

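```bash
cat > geo.py <<'E'
from h import *
from scipy.optimize import least_squares
D={n:pickle.load(open(f'pics/{n}.pkl','rb')) for n in('scene','top')}
O={'scene':(160,130),'top':(170,125)}
def px(n,p): return (np.atleast_2d(p)+.5)/4-.5+O[n]
def proj(n,X):
    d=D[n]; c=np.atleast_2d(X)@d['R'].T+d['t']; c=c@d['mtx'].T; return c[:,:2]/c[:,2:]
def onz(n,p,z):
    d=D[n]; r=d['R'].T@np.linalg.solve(d['mtx'],np.r_[px(n,p)[0],1]); o=-d['R'].T@d['t']; return o+r*(z-o[2])/r[2]
def tri(a,b):
    f=lambda X:np.r_[(proj('scene',X)-px('scene',a))[0],(proj('top',X)-px('top',b))[0]]
    s=least_squares(f,[.6,0,.1]); return s.x,s.fun
def circ(c,yaw,r=.045,t=np.radians(35)):
    n=np.array([-np.sin(t)*np.cos(yaw),-np.sin(t)*np.sin(yaw),np.cos(t)])
    u=np.array([-np.sin(yaw),np.cos(yaw),0]); v=np.cross(n,u); a=np.linspace(0,2*np.pi,180,endpoint=False)[:,None]
    return c+r*(np.cos(a)*u+np.sin(a)*v),n
E
python3 - <<'E'
from geo import *
print('cap scene,top at .123',onz('scene',(173,146),.123),onz('top',(104,258),.123),tri((173,146),(104,258)))
print('base scene',onz('scene',(178,258),.019))
print('twin cap top',onz('top',(125,405),.104),'jar lid',onz('top',(398,472),.078))
print('foot',onz('scene',(529,283),.01),onz('top',(452,115),.01))
hs=[(436,105),(444,126),(460,138),(490,140),(520,125),(538,103),(543,80),(530,58),(505,47),(475,55),(450,75)]
ht=[(387,140),(395,165),(415,187),(449,197),(480,187),(502,165),(510,138)]
S,T=px('scene',hs),px('top',ht)
print('lens',tri((540,172),(458,80)))
def f(p,lens=True):
    C,n=circ(p[:3],p[3]); r=[]
    for nm,P in(('scene',S),('top',T)):
        q=proj(nm,C); r+=[np.linalg.norm(q-x,axis=1).min() for x in P]
    if lens:
        L=p[:3]-.1*n; r+=list((proj('scene',L)-px('scene',(540,170)))[0]*.7)+list((proj('top',L)-px('top',(458,80)))[0]*.7)
    return np.array(r)
for l in(True,False):
    s=least_squares(f,[.65,0,.2,0],args=(l,),diff_step=1e-4,x_scale=[.1,.1,.1,1]);print(s.x,np.round(s.fun,2))
E
```

```text
cap scene,top at .123 [0.5244879  0.20783286 0.123     ] [0.52516066 0.20546805 0.123     ] (array([0.52449348, 0.2062335 , 0.12334279]), array([ 0.37800599,  0.00635869, -0.27579649,  0.20702385]))
base scene [0.52354276 0.20862001 0.019     ]
twin cap top [0.41485756 0.19024227 0.104     ] jar lid [ 0.36510451 -0.01780952  0.078     ]
foot [ 0.65625548 -0.05934406  0.01      ] [ 0.65673011 -0.06137043  0.01      ]
lens (array([ 0.66552199, -0.06153725,  0.10944269]), array([ 0.15992027, -0.01832719, -0.12999877,  0.07631534]))
[ 0.60446507 -0.04834743  0.19686789 -0.2300209 ] [ 0.94  0.24  0.21  0.31  0.19  0.63  1.18  1.32  0.28  0.58  0.68  1.26
  1.05  0.33  0.27  0.1   0.26  0.77 -0.39 -0.35 -0.07  0.98]
[ 0.60336132 -0.04868794  0.19735292 -0.22863245] [0.85 0.17 0.21 0.32 0.21 0.58 1.12 1.31 0.26 0.53 0.61 1.16 1.15 0.53
 0.16 0.46 0.13 0.67]
```

```bash
cat > mv.py <<'E'
from h import *
from scipy.spatial.transform import Rotation as Ro
def frame(yaw,tilt):  # tool y = u, tool z = -n (tilt 0: straight down)
    z=np.array([np.sin(tilt)*np.cos(yaw),np.sin(tilt)*np.sin(yaw),-np.cos(tilt)]); y=np.array([-np.sin(yaw),np.cos(yaw),0]); return np.c_[np.cross(y,z),y,z]
def delta(p,R):
    s=bot.observe(); R0=Ro.from_euler('xyz',s['tool_rot']).as_matrix()
    print(s['clock'],s['position'].round(4),'w',s['grip_width'].round(4),'ff',s['finger_force'],'F',s['force'].round(1))
    print('shift cm',(R0.T@(np.array(p)-s['position'])*100).round(2),'turn deg',Ro.from_matrix(R0.T@R).as_rotvec(degrees=True).round(2))
E
python3 -c "
from mv import *
delta([.5243,.2068,.21],frame(-.23,0))"
```

```text
Traceback (most recent call last):
  File "mv.py", line 7, in delta
    print(s['clock'],s['position'].round(4),'w',s['grip_width'].round(4),'ff',s['finger_force'],'F',s['force'].round(1))
                                                ^^^^^^^^^^^^^^^^^^^^^
AttributeError: 'float' object has no attribute 'round'
```

```bash
sed -i "s/s\['grip_width'\].round(4)/round(s['grip_width'],4)/" mv.py
python3 -c "
from mv import *
delta([.5243,.2068,.21],frame(-.23,0))"
```

```text
0.1 [0.203  0.5908 0.2308] w 0.0856 ff 0.0 F [ 0.  -0.2  0.5]
shift cm [-42.87 -25.88   2.11] turn deg [-0.06  0.   -5.78]
```

servo_tool:
  plan:
    - [8.5,-42.9,-25.9,2.1,-0.1,0,-5.8]
    - [8.5,-42.9,-25.9,2.1,-0.1,0,-5.8]
    - [8.5,-42.9,-25.9,2.1,-0.1,0,-5.8]
    - [8.5,-42.9,-25.9,2.1,-0.1,0,-5.8]
    - [8.5,-42.9,-25.9,2.1,-0.1,0,-5.8]
    - [8.5,-42.9,-25.9,2.1,-0.1,0,-5.8]
    - [8.5,-42.9,-25.9,2.1,-0.1,0,-5.8]
    - [8.5,-42.9,-25.9,2.1,-0.1,0,-5.8]
    - [8.5,-42.9,-25.9,2.1,-0.1,0,-5.8]
    - [8.5,-42.9,-25.9,2.1,-0.1,0,-5.8]
  force: 50

```text
clock: 1.1
position: [0.5245, 0.2062, 0.2102]
tool_rot: [3.14, -0.0, 2.912]
force: [1.0, 1.4, 0.4]
grip_width: 0.0849
finger_force: 0.0
```

Run:
```python
from mv import *
s=bot.observe(); d=snap('wrist','w1'); R=Ro.from_euler('xyz',s['tool_rot']).as_matrix()
T=d['T_tool_cam'];K=d['mtx'];print(T.round(3),K)
def fish(X):
    c=T[:3,:3].T@(R.T@(np.array(X)-s['position'])-T[:3,3]); r=np.hypot(*c[:2]); th=np.arctan2(r,c[2]); return K[:2,2]+K[0,0]*th*c[:2]/r
im=d['frame'].copy()
for X in([.5243,.2068,.123],[.4149,.1902,.104],[.6045,-.0483,.197]):
    q=fish(X);print(q); cv2.circle(im,tuple(int(v) for v in q.round()),2,(0,255,0),-1)
cv2.imwrite('pics/w1c.png',cv2.resize(im,(768,576),interpolation=cv2.INTER_CUBIC))
delta([.5243,.2068,.055],frame(-.23,0))
```

```text
[[-0.    -0.945 -0.326  0.085]
 [ 1.    -0.    -0.001 -0.   ]
 [ 0.001 -0.326  0.945 -0.141]
 [ 0.     0.     0.     1.   ]] [[297.31863964   0.         258.44498696]
 [  0.         297.31863964 195.92768553]
 [  0.           0.           1.        ]]
[259.48157979 202.26363884]
[209.24378467  76.00237279]
[ 36.27759101 349.2161104 ]
1.15 [0.5293 0.1982 0.21  ] w 0.0849 ff 0.0 F [  2.1 -11.9  -0.9]
shift cm [ 0.73  0.73 15.49] turn deg [-0.08  0.16 -0.43]
```

View pics/w1c.png

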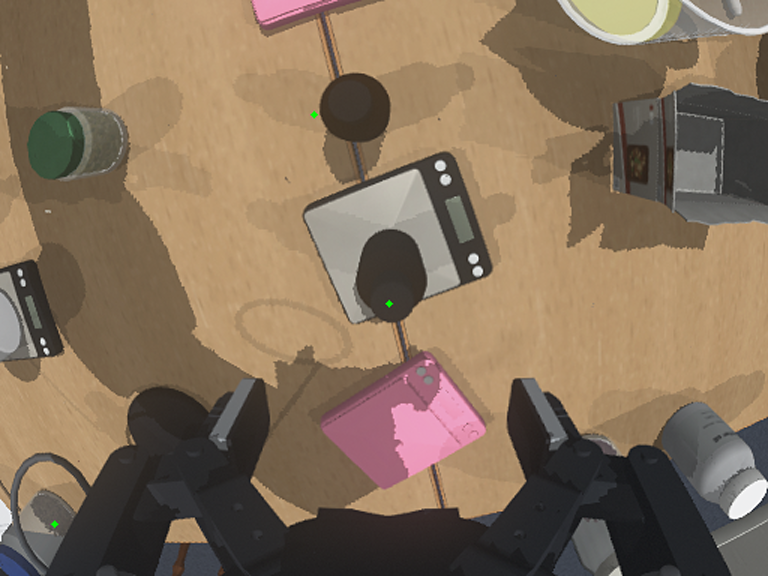

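The cap shows at view (389,302), right on the predicted point, and the hoop prediction also agrees. The twin sits slightly more to +y than I first read, and it is still clear. Descending.

servo_tool:
  plan:
    - [8.5,0,0,1,0,0,0]
    - [8.5,0,0,3,0,0,0]
    - [8.5,0,0,5,0,0,0]
    - [8.5,0,0,6,0,0,0]
    - [8.5,0,0,6,0,0,0]
    - [8.5,0,0,6,0,0,0]
    - [8.5,0,0,6,0,0,0]
    - [8.5,0,0,6,0,0,0]

```text
clock: 1.95
position: [0.5239, 0.2083, 0.1511]
tool_rot: [3.139, 0.001, 2.912]
force: [0.1, 0.3, 0.1]
grip_width: 0.0846
finger_force: 0.0
```

```bash
python3 -c "
from mv import *
delta([.5243,.2068,.055],frame(-.23,0))"
```

```text
1.95 [0.5239 0.2083 0.1511] w 0.0846 ff 0.0 F [0.1 0.3 0.1]
shift cm [-0.06 -0.16  9.61] turn deg [0.14 0.05 0.03]
```

servo_tool:
  plan:
    - [8.5,0,0,2,0,0,0]
    - [8.5,0,0,4,0,0,0]
    - [8.5,0,0,6,0,0,0]
    - [8.5,0,0,8,0,0,0]
    - [8.5,0,0,9,0,0,0]
    - [8.5,0,0,9.6,0,0,0]
    - [8.5,0,0,9.6,0,0,0]
    - [8.5,0,0,9.6,0,0,0]
    - [8.5,0,0,9.6,0,0,0]
    - [8.5,0,0,9.6,0,0,0]

```text
clock: 2.95
position: [0.524, 0.2084, 0.055]
tool_rot: [3.139, 0.001, 2.912]
force: [-0.2, -0.3, -0.7]
grip_width: 0.0849
finger_force: 0.0
```

servo_tool:
  plan:
    - [4,0,0,0,0,0,0]
    - [4,0,0,0,0,0,0]
    - [4,0,0,0,0,0,0]
    - [4,0,0,0,0,0,0]
    - [4,0,0,0,0,0,0]
    - [4,0,0,0,0,0,0]
    - [4,0,0,0,0,0,0]
    - [4,0,0,0,0,0,0]
    - [4,0,0,0,0,0,0]
    - [4,0,0,0,0,0,0]
  force: 60

```text
clock: 3.95
position: [0.5238, 0.2084, 0.0548]
tool_rot: [3.14, 0.0, 2.912]
force: [-0.6, -0.6, 8.0]
grip_width: 0.0425
finger_force: 60.3
```

servo_tool:
  plan:
    - [4,0,0,-1,0,0,0]
    - [4,0,0,-3,0,0,0]
    - [4,0,0,-6,0,0,0]
    - [4,0,0,-10,0,0,0]
    - [4,0,0,-14,0,0,0]
    - [4,0,0,-18,0,0,0]
    - [4,0,0,-21,0,0,0]
    - [4,0,0,-22,0,0,0]
    - [4,0,0,-22,0,0,0]
    - [4,0,0,-22,0,0,0]

```text
clock: 4.95
position: [0.523, 0.2076, 0.2732]
tool_rot: [3.141, -0.001, 2.912]
force: [0.3, 0.7, -2.3]
grip_width: 0.0425
finger_force: 61.4
```

Run:
```python
from mv import *
s=bot.observe(); w=snap('wrist','w2'); d=snap('scene','s2')
print(s['position'],s['grip_width'],s['finger_force'],s['force'])
q=d['mtx']@(d['R']@(s['position']-[0,0,.02])+d['t']);q=(q[:2]/q[2]).astype(int);print(q)
x0,y0=q-[50,75]
a=cv2.resize(d['frame'][y0:y0+150,x0:x0+100],None,fx=4,fy=4,interpolation=cv2.INTER_CUBIC)
b=cv2.resize(w['frame'][200:384,200:320],(391,600),interpolation=cv2.INTER_CUBIC)
cv2.imwrite('pics/c2.png',np.hstack([a,b]));print(x0,y0)
```

```text
[0.52300342 0.20763894 0.27317661] 0.04249843101475147 61.4432339114137 [ 0.34831855  0.72633021 -2.34593738]
[200 128]
150 53
```

View pics/c2.png

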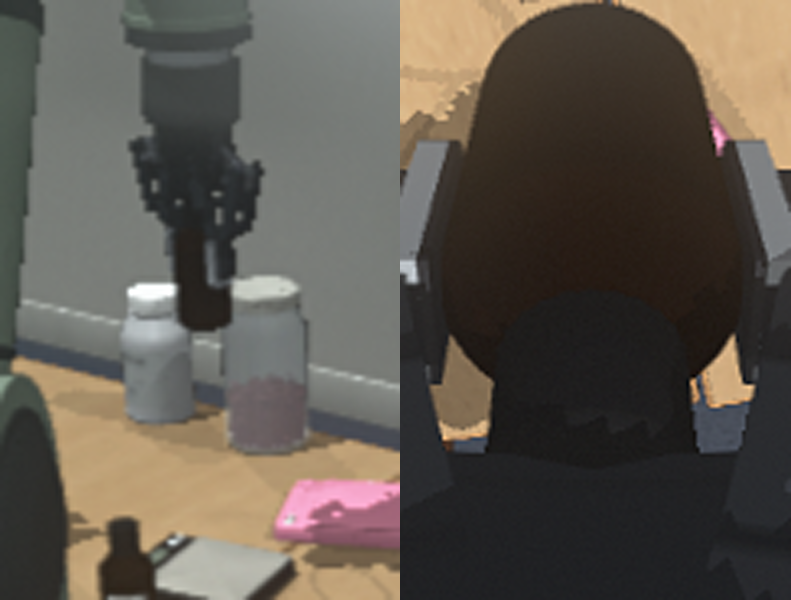

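The bottle is gripped and hangs upright. In the scene image its base rim bottoms out at pixel (200.4,135). In the wrist image the near rim is at about (263,201.5). I'll compare both with the expected base pose (36 mm past the TCP).

Run:
```python
from mv import *
s=bot.observe(); print(s['position'],s['tool_rot'])
w=pickle.load(open('pics/w2.pkl','rb'));d=pickle.load(open('pics/s2.pkl','rb'))
p=np.array([.5230,.2076,.2732]);R=Ro.from_euler('xyz',[3.141,-.001,2.912]).as_matrix()
T=w['T_tool_cam'];K=w['mtx'];a=np.linspace(0,2*np.pi,360)
for dz in(.030,.036,.042):
  for dx in(-.004,0,.004):
    C=np.c_[dx+.0225*np.cos(a),.0225*np.sin(a),0*a+dz]
    c=(C-T[:3,3])@T[:3,:3]; r=np.hypot(c[:,0],c[:,1]); f=K[:2,2]+K[0,0]*(np.arctan2(r,c[:,2])/r)[:,None]*c[:,:2]
    q=((C@R.T+p)@d['R'].T+d['t'])@d['mtx'].T; q=q[:,:2]/q[:,2:]
    print(dz,dx,'wrist top',f[f[:,1].argmin()].round(1),'w x',f[:,0].min().round(1),f[:,0].max().round(1),'scene low',q[:,1].max().round(1),'x',q[:,0].min().round(1),q[:,0].max().round(1))
```

```text
[0.52297284 0.20762531 0.27281804] [ 3.14149873e+00 -1.80745774e-03  2.91206389e+00]
0.03 -0.004 wrist top [259.  206.8] w x 224.3 293.8 scene low 133.9 x 194.6 208.7
0.03 0 wrist top [259.  200.7] w x 224.0 294.1 scene low 134.2 x 193.6 207.7
0.03 0.004 wrist top [259.  194.5] w x 223.7 294.4 scene low 134.5 x 192.6 206.8
0.036 -0.004 wrist top [259.  203.4] w x 225.2 292.8 scene low 135.7 x 194.7 208.8
0.036 0 wrist top [259.  197.4] w x 225.0 293.1 scene low 136.0 x 193.7 207.8
0.036 0.004 wrist top [259.  191.4] w x 224.7 293.3 scene low 136.3 x 192.7 206.8
0.042 -0.004 wrist top [259.  200.2] w x 226.1 291.9 scene low 137.5 x 194.8 208.9
0.042 0 wrist top [259.  194.4] w x 225.9 292.1 scene low 137.8 x 193.8 207.9
0.042 0.004 wrist top [259.  188.5] w x 225.6 292.4 scene low 138.1 x 192.8 206.9
```

Run:
```python
from mv import *
R=frame(-.23,np.radians(35)); c=np.array([.604,-.0485,.197])
delta(c-R@[-.0015,0,.036+.08],R)
```

```text
5.05 [0.523  0.2076 0.2728] w 0.0428 ff 61.438777026487514 F [-0.6  0.2 -2.3]
shift cm [ -6.94 -23.09  -1.85] turn deg [ 1.00e-02 -3.51e+01  2.00e-02]
```

servo_tool:
  plan:
    - [4,-0.5,-2,-0.5,0,-3,0]
    - [4,-1.4,-5,-1.0,0,-8,0]
    - [4,-2.4,-8,-1.5,0,-13,0]
    - [4,-3.6,-12,-1.8,0,-19,0]
    - [4,-4.8,-16,-1.8,0,-25,0]
    - [4,-6,-20,-1.8,0,-31,0]
    - [4,-6.6,-22,-1.8,0,-34,0]
    - [4,-6.9,-23.1,-1.8,0,-35,0]
    - [4,-6.9,-23.1,-1.8,0,-35,0]
    - [4,-6.9,-23.1,-1.8,0,-35,0]

```text
clock: 6.05
position: [0.5381, -0.0323, 0.2915]
tool_rot: [3.14, 0.61, 2.911]
force: [0.1, 0.3, -3.0]
grip_width: 0.0431
finger_force: 61.6
```

Run:
```python
from mv import *
s=bot.observe(); w=snap('wrist','w3'); s=bot.observe(); d=snap('scene','s3'); print(s['position'],s['tool_rot'],s['force'])
pickle.dump((s['position'],s['tool_rot']),open('pics/p3.pkl','wb'))
a=cv2.resize(d['frame'][60:210,220:320],None,fx=4,fy=4,interpolation=cv2.INTER_CUBIC)
b=cv2.resize(w['frame'][90:290,190:324],(400,597),interpolation=cv2.INTER_CUBIC)
cv2.imwrite('pics/c3.png',np.hstack([a[:597],b]))
R=frame(-.23,np.radians(35)); c=np.array([.604,-.0485,.197])
delta(c-R@[-.0015,0,.036],R)
```

```text
[ 0.53833625 -0.03197344  0.29166721] [3.13979531 0.60994277 2.91175195] [-0.40730959 -0.16852008 -1.59349963]
6.15 [ 0.5384 -0.0319  0.2918] w 0.0428 ff 61.61331183859147 F [ 0.1 -0.2 -2.5]
shift cm [ 0.04 -0.14  8.04] turn deg [ 0.12 -0.04  0.01]
```

View pics/c3.png

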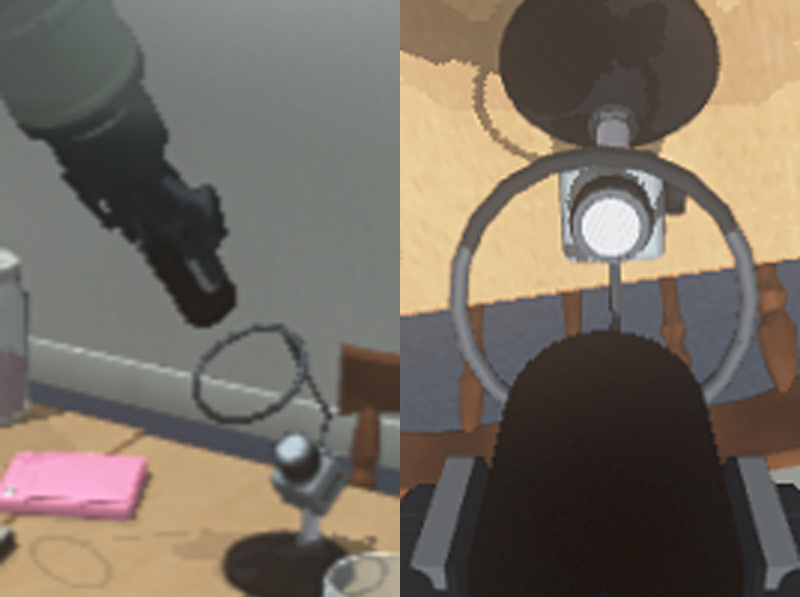

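The wrist view shows the hoop, wire middle from view x 458 to 746 with its top at y 158. The lens disc is at (611,226), the base rim top at (608,330). I'll fit the hoop in the tool frame.

```bash
cat > fit.py <<'E'
from mv import *
from scipy.optimize import least_squares
w=pickle.load(open('pics/w3.pkl','rb'));T=w['T_tool_cam'];K=w['mtx'];k=134/400
v=lambda P:(np.atleast_2d(P)-[400,0]+.5)*k-.5+[190,90]
def fish(C):
    c=(np.atleast_2d(C)-T[:3,3])@T[:3,:3]; r=np.hypot(c[:,0],c[:,1]); return K[:2,2]+K[0,0]*(np.arctan2(r,c[:,2])/r)[:,None]*c[:,:2]
H=v([(605,158),(458,290),(746,280),(475,230),(510,185),(700,182),(735,230),(470,355),(498,400),(740,340),(712,395)])
L=v((611,226)); a=np.linspace(0,2*np.pi,360)[:,None]
def parts(p):
    Q=Ro.from_rotvec([p[3],p[4],0]).as_matrix(); return p[:3]+.045*(np.cos(a)*Q[:,0]+np.sin(a)*Q[:,1]), p[:3]+.1*Q[:,2]
def f(p,wl=1):
    C,l=parts(p);q=fish(C); return np.r_[[np.linalg.norm(q-x,axis=1).min() for x in H],wl*(fish(l)-L)[0]]
for wl in(1,0):
    s=least_squares(f,[0,0,.116,0,0],args=(wl,),diff_step=1e-4,x_scale=[.05,.05,.05,.3,.3]);print('centre mm',(s.x[:3]*1e3).round(1),'tilt deg',np.degrees(s.x[3:]).round(2),s.fun.round(2))
E
cat >> fit.py <<'E'
B=v((608,330))
for dz in(.033,.036):
  for dx in(-.004,-.002,0):
    q=fish(np.c_[dx+.0225*np.cos(a),.0225*np.sin(a),0*a+dz]);print(dz,dx,q[q[:,1].argmin()].round(1),B.round(1))
E
python3 fit.py
```

```text
centre mm [  2.   -1.1 113.2] tilt deg [-1.4   0.07] [ 0.95  0.72  1.43  0.75  0.37  2.12  0.48  0.29  1.59  1.36  0.63 -0.43
  0.36]
centre mm [  1.8  -0.5 115.7] tilt deg [ 4.72 -8.24] [ 1.76  0.23  0.8   0.07  0.64  1.52  0.56  0.5   0.37  0.63  0.69 -0.
  0.  ]
0.033 -0.004 [259.  205.9] [[259.3 200.2]]
0.033 -0.002 [259.  202.9] [[259.3 200.2]]
0.033 0 [259.  199.9] [[259.3 200.2]]
0.036 -0.004 [259.  204.2] [[259.3 200.2]]
0.036 -0.002 [259.  201.3] [[259.3 200.2]]
0.036 0 [259.  198.3] [[259.3 200.2]]
```

servo_tool:
  plan:
    - [4,0,0,0.8,0,0,0]
    - [4,0.1,-0.1,2,0,0,0]
    - [4,0.2,-0.1,3.5,0,0,0]
    - [4,0.2,-0.1,5,0,0,0]
    - [4,0.2,-0.1,6,0,0,0]
    - [4,0.2,-0.1,6.4,0,0,0]
    - [4,0.2,-0.1,6.4,0,0,0]
    - [4,0.2,-0.1,6.4,0,0,0]
    - [4,0.2,-0.1,6.4,0,0,0]
    - [4,0.2,-0.1,6.4,0,0,0]

```text
clock: 7.15
position: [0.5722, -0.0414, 0.2386]
tool_rot: [3.139, 0.611, 2.911]
force: [-0.7, -0.4, -2.4]
grip_width: 0.0427
finger_force: 61.6
```

Run:
```python
from mv import *
s=bot.observe(); w=snap('wrist','w4'); t=snap('top','t4'); d=snap('scene','s4'); s=bot.observe(); print(s['position'],s['tool_rot'],s['force'])
a=cv2.resize(d['frame'][105:205,245:320],(400,533),interpolation=cv2.INTER_CUBIC)
b=cv2.resize(w['frame'][110:243,208:308],(400,532),interpolation=cv2.INTER_CUBIC)
cv2.imwrite('pics/c4.png',np.hstack([a[:532],b]))
R=frame(-.23,np.radians(35)); c=np.array([.604,-.0485,.197])
delta(c-R@[-.0015,0,.036],R)
```

```text
[ 0.57217346 -0.04149194  0.238602  ] [3.1392314  0.61125158 2.91089891] [ 0.78332914 -0.69050813 -2.44799784]
7.3 [ 0.5722 -0.0415  0.2386] w 0.043 ff 61.59465083386749 F [ 0.8 -0.7 -2.4]
shift cm [-0.13  0.04  1.68] turn deg [ 0.11  0.02 -0.03]
```

View pics/c4.png

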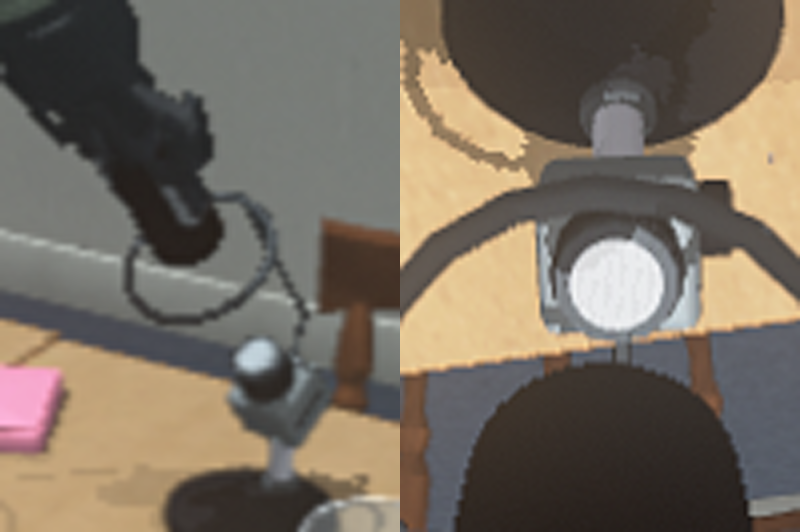

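```bash
cat > fit2.py <<'E'
from geo import *
from mv import Ro
hs=[(436,105),(444,126),(460,138),(490,140),(520,125),(538,103),(543,80),(530,58),(505,47),(475,55),(450,75)]
ht=[(387,140),(395,165),(415,187),(449,197),(480,187),(502,165),(510,138)]
S,Tp=px('scene',hs),px('top',ht)
W=[]
for fn,p,e,o,k,H,L in(('w3',[.5383,-.0320,.2916],[3.140,.610,2.9115],(190,90),.335,[(605,158),(458,290),(746,280),(475,230),(510,185),(700,182),(735,230),(470,355),(498,400),(740,340),(712,395)],(611,226)),
 ('w4',[.5722,-.0414,.2386],[3.139,.611,2.911],(208,110),.25,[(607,192),(403,290),(450,238),(500,208),(550,194),(660,196),(720,216),(765,248),(797,285)],(616,284))):
    v=lambda P:(np.atleast_2d(P)-[400,0]+.5)*k-.5+o
    d=pickle.load(open(f'pics/{fn}.pkl','rb')); W.append((d['T_tool_cam'],d['mtx'],np.array(p),Ro.from_euler('xyz',e).as_matrix(),v(H),v(L)))
def fw(w,X):
    T,K,p,R=w[:4]; c=((np.atleast_2d(X)-p)@R-T[:3,3])@T[:3,:3]; r=np.hypot(c[:,0],c[:,1]); return K[:2,2]+K[0,0]*(np.arctan2(r,c[:,2])/r)[:,None]*c[:,:2]
near=lambda q,P:[np.linalg.norm(q-x,axis=1).min() for x in P]
def f(p,use):
    C,n=circ(p[:3],p[3]);L=p[:3]-.1*n;r=[]
    if 's' in use: r+=near(proj('scene',C),S)+near(proj('top',C),Tp)
    if 'w' in use:
        for w in W: r+=near(fw(w,C),w[4])+list((fw(w,L)-w[5])[0])
    return np.array(r)
for u in('s','w','sw'):
    s=least_squares(f,[.604,-.0485,.197,-.23],args=(u,),diff_step=1e-4,x_scale=[.1,.1,.1,1]);print(u,s.x.round(4),s.fun.round(1))
    R=W[1][3];n=circ(s.x[:3],s.x[3])[1];print(' tool frame w4: centre mm',(R.T@(s.x[:3]-W[1][2])*1e3).round(1),'-n',(-R.T@n).round(3))
T=W[1][0];K=W[1][1];a=np.linspace(0,2*np.pi,360)
for dx in(-.003,-.0015,0):
    q=fw(W[1],np.c_[dx+.0225*np.cos(a),.0225*np.sin(a),0*a+.036]@W[1][3].T+W[1][2]);print(dx,q[q[:,1].argmin()].round(1),'seen 200.3')
E
python3 fit2.py
```

```text
s [ 0.6033 -0.0483  0.1972 -0.2124] [0.7 0.1 0.1 0.3 0.2 0.6 1.  1.2 0.3 0.4 0.5 1.3 1.3 0.6 0.2 0.4 0.2 0.8]
 tool frame w4: centre mm [-2.3  0.3 52.2] -n [0.    0.008 1.   ]
w [ 0.6003 -0.0476  0.1963 -0.196 ] [ 1.5  0.6  1.2  1.   0.3  1.9  0.4  0.4  2.3  0.7  1.6 -1.   0.1  0.5
  0.6  0.8  1.5  0.9  1.   0.3  0.9  2.3 -0.8  0.2]
 tool frame w4: centre mm [ 0.7  0.3 51.2] -n [0.    0.017 1.   ]
sw [ 0.601  -0.0478  0.1958 -0.196 ] [ 0.2  0.7  0.7  0.3  0.5  0.5  0.5  0.4  0.8  0.7  0.4  1.5  2.   1.5
  1.   1.   0.1  1.1  1.4  0.5  1.   0.8  0.3  2.1  0.6  0.5  2.4  0.6
  1.7 -1.1  0.1  0.5  0.4  0.9  1.6  1.1  1.1  0.5  0.8  2.  -0.8  0.3]
 tool frame w4: centre mm [ 0.4  0.2 52. ] -n [0.    0.017 1.   ]
-0.003 [259.  202.8] seen 200.3
-0.0015 [259.  200.5] seen 200.3
0 [259.  198.3] seen 200.3
```

servo_tool:
  plan:
    - [4,0,0,0.3,0,0,0]
    - [4,0,0,0.8,-0.3,0,0]
    - [4,0,0,1.3,-0.7,0,0]
    - [4,0,0,1.6,-0.7,0,0]
    - [4,0,0,1.6,-0.7,0,0]
    - [4,0,0,1.6,-0.7,0,0]
    - [4,0,0,1.6,-0.7,0,0]
    - [4,0,0,1.6,-0.7,0,0]
    - [4,0,0,1.6,-0.7,0,0]
    - [4,0,0,1.6,-0.7,0,0]

```text
clock: 8.3
position: [0.5811, -0.0436, 0.2254]
tool_rot: [3.127, 0.611, 2.911]
force: [0.1, 0.5, -2.1]
grip_width: 0.0428
finger_force: 61.6
```

Run:
```python
from mv import *
s=bot.observe(); w=snap('wrist','w5'); d=snap('scene','s5'); t=snap('top','t5'); s=bot.observe(); print(s['position'],s['tool_rot'],s['force'])
a=cv2.resize(d['frame'][125:179,258:308],(500,540),interpolation=cv2.INTER_CUBIC)
b=cv2.resize(w['frame'][130:238,204:314][:, :],(300,295),interpolation=cv2.INTER_CUBIC)
e=cv2.resize(t['frame'][135:184,258:308],(300,245),interpolation=cv2.INTER_CUBIC)
cv2.imwrite('pics/c5.png',np.hstack([a,np.vstack([b,e])]))
```

```text
[ 0.58108878 -0.04369932  0.22531519] [3.12722475 0.61097475 2.91074577] [-1.0085904  -0.98077714 -3.45457534]
```

View pics/c5.png

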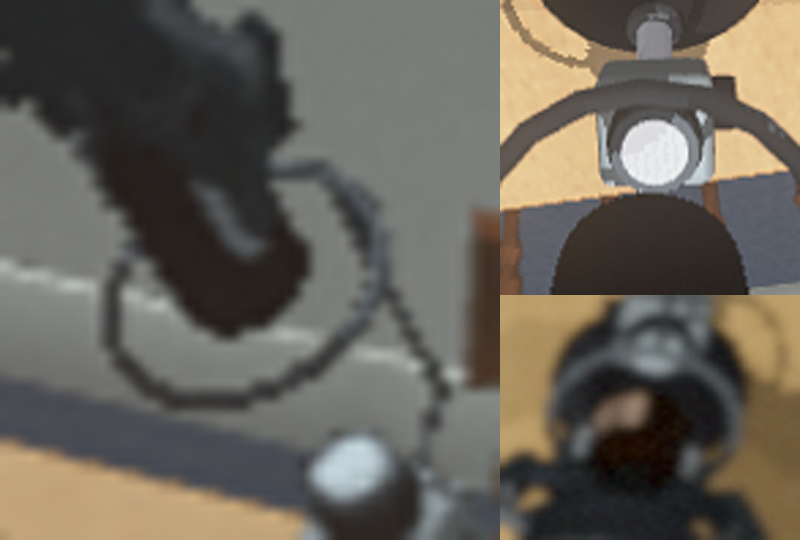

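```bash
cat > fit3.py <<'E'
from mv import *
from scipy.optimize import least_squares
d=pickle.load(open('pics/s5.pkl','rb'));w=pickle.load(open('pics/w5.pkl','rb'))
p=np.array([.5811,-.0437,.2253]);R=Ro.from_euler('xyz',[3.127,.611,2.911]).as_matrix()
T=w['T_tool_cam'];K=w['mtx']
def rs(P): # scene rays in tool frame
    q=(np.atleast_2d(P)+.5)/10-.5+[258,125]; r=np.c_[q,np.ones(len(q))]@np.linalg.inv(d['mtx']).T@d['R']@R
    return R.T@(-d['R'].T@d['t']-p),r
def rw(P):
    q=(np.atleast_2d(P)-[500,0]+.5)/2.727-.5+[204,130]-K[:2,2]; th=np.hypot(*q.T)/K[0,0]; u=q/np.hypot(*q.T)[:,None]
    return T[:3,3],np.c_[u*np.sin(th)[:,None],np.cos(th)]@T[:3,:3].T
def on(ray,z=.036): o,r=ray; return ((o+r*((z-o[2])/r[:,2])[:,None])[:,:2]*1e3)
def cen(X,r): s=least_squares(lambda c:np.hypot(*(X-c).T)-r,X.mean(0)+[.1,0]);return s.x.round(1),s.fun.round(1)
hs=[(112,310),(118,355),(165,400),(235,402),(300,372),(350,322),(377,270),(375,215),(350,180),(318,165)]
bs=[(215,328),(235,333),(275,313),(295,290),(305,262)]
for z in(.033,.036,.039):
    print(z,'scene hoop',*cen(on(rs(hs),z),45),'base',*cen(on(rs(bs),z),22.5))
    print('  wrist hoop',*cen(on(rw([(515,150),(540,125),(575,104),(655,95),(720,103),(760,124),(790,155)]),z),45),'wire',on(rw((650,95)),z),'rim',on(rw((650,193)),z),cen(on(rw([(650,193),(620,200),(680,200),(595,213),(707,213)]),z),22.5))
E
python3 fit3.py
```

```text
0.033 scene hoop [-0.9  0.5] [-0.7  0.2  2.3  2.1  0.2 -1.5 -0.8  0.3  1.7  2.3] base [-2.8  4.3] [-1.4  1.1  0.4 -0.2 -0.5]
  wrist hoop [ 0.6 -0.2] [-0.7  0.1  0.7 -0.4  0.5  0.3 -0.7] wire [[45.12341229 -0.22168763]] rim [[22.14550814 -0.21292728]] (array([-0.9, -0. ]), array([ 0.5, -0. , -0.1, -0.3, -0.2]))
0.036 scene hoop [-2.3  2.9] [-0.5  0.3  2.4  2.2  0.2 -1.5 -0.7  0.4  1.9  2.5] base [-4.3  6.8] [-1.4  1.1  0.4 -0.2 -0.5]
  wrist hoop [ 0.  -0.2] [-0.6  0.1  0.6 -0.6  0.4  0.3 -0.6] wire [[44.43257651 -0.22149917]] rim [[21.05992197 -0.21258832]] (array([-1.9, -0. ]), array([ 0.5, -0. , -0.2, -0.2, -0.2]))
0.039 scene hoop [-3.8  5.4] [-0.3  0.5  2.5  2.2  0.3 -1.5 -0.7  0.5  2.   2.7] base [-5.8  9.3] [-1.4  1.1  0.4 -0.2 -0.5]
  wrist hoop [-0.5 -0.2] [-0.5  0.2  0.6 -0.7  0.4  0.3 -0.4] wire [[43.74174073 -0.22131071]] rim [[19.97433579 -0.21224937]] (array([-3., -0.]), array([ 0.5, -0.1, -0.2, -0.2, -0.1]))
```

In the scene panel the visible base arc runs through (235,333) and (305,262), with the hoop spanning x 112–377. The wrist panel shows good lateral centring, but the base looks a few mm short of the plane. I'll check that depth with sub-pixel scans.

```bash
cat > scan.py <<'E'
from mv import *
from scipy.ndimage import map_coordinates as mc
d=pickle.load(open('pics/s5.pkl','rb'));d0=pickle.load(open('pics/scene.pkl','rb'))
p=np.array([.5811,-.0437,.2253]);R=Ro.from_euler('xyz',[3.127,.611,2.911]).as_matrix()
g=lambda D:D['frame'].astype(float).mean(2)
def pj(X): c=((X@R.T+p)@d['R'].T+d['t'])@d['mtx'].T; return c[:,:2]/c[:,2:]
smp=lambda I,q:mc(I,[q[:,1],q[:,0]],order=1)
a=np.linspace(0,2*np.pi,720,endpoint=False)
ring=lambda r,x,y,z:np.c_[x+r*np.cos(a),y+r*np.sin(a),0*a+z]
I0=g(d0);I=g(d)
res=[(np.mean(smp(I0,pj(ring(.045,x,-.0002,z)))),x*1e3,z*1e3) for x in np.arange(-.006,.0061,.001) for z in np.arange(.024,.048,.001)]
print('hoop',[np.round(r,1) for r in sorted(res)[:6]])
# base: rim points furthest along image direction of +z axis
ax=pj(np.array([[0,0,.06]]))-pj(np.array([[0,0,.03]])); ax/=np.linalg.norm(ax)
q0=pj(ring(.0225,0,0,.036));m=pj(np.array([[0,0,.036]])); vis=((q0-m)@ax.T)[:,0]>.45*np.max((q0-m)@ax.T)
res=[]
for x in np.arange(-.005,.0051,.001):
  for z in np.arange(.024,.046,.001):
    o=smp(I,pj(ring(.0255,x,0,z)))[vis].mean();i=smp(I,pj(ring(.0195,x,0,z)))[vis].mean(); res.append((o-i,x*1e3,z*1e3))
print('base',[np.round(r,1) for r in sorted(res)[::-1][:6]], [np.round(r[::2],1).tolist() for r in res if abs(r[1])<.1])
E
python3 scan.py
```

```text
hoop [array([80.8,  1. , 34. ]), array([81.1,  0. , 35. ]), array([81.4,  0. , 34. ]), array([81.4,  2. , 33. ]), array([81.4,  1. , 33. ]), array([82.1,  1. , 35. ])]
base [array([73.6,  0. , 30. ]), array([73.3, -1. , 31. ]), array([73.2, -1. , 30. ]), array([72.4, -2. , 31. ]), array([71.8,  0. , 29. ]), array([70.9,  1. , 29. ])] [[32.9, 24.0], [40.6, 25.0], [49.2, 26.0], [58.4, 27.0], [66.6, 28.0], [71.8, 29.0], [73.6, 30.0], [70.8, 31.0], [64.5, 32.0], [55.8, 33.0], [44.3, 34.0], [32.9, 35.0], [22.7, 36.0], [13.8, 37.0], [6.4, 38.0], [2.0, 39.0], [-0.6, 40.0], [-2.3, 41.0], [-3.4, 42.0], [-4.2, 43.0], [-4.7, 44.0], [-5.1, 45.0]]
```

servo_tool:
  plan:
    - [4,0.05,0,0.1,0,0,0]
    - [4,0.05,0,0.25,0,0,0]
    - [4,0.05,0,0.37,0,0,0]
    - [4,0.05,0,0.37,0,0,0]
    - [4,0.05,0,0.37,0,0,0]
    - [4,0.05,0,0.37,0,0,0]
    - [4,0.05,0,0.37,0,0,0]
    - [4,0.05,0,0.37,0,0,0]
    - [4,0.05,0,0.37,0,0,0]
    - [4,0.05,0,0.37,0,0,0]

```text
clock: 9.45
position: [0.5828, -0.0441, 0.222]
tool_rot: [3.127, 0.611, 2.911]
force: [0.9, 0.8, -1.1]
grip_width: 0.0426
finger_force: 61.6
```

Run:
```python
from mv import *
s=bot.observe(); d=snap('scene','s6'); w=snap('wrist','w6'); print(s['position'],s['tool_rot'],s['force'],s['grip_width'])
src=open('scan.py').read().replace('s5.pkl','s6.pkl').replace('p=np.array([.5811,-.0437,.2253])',"p=np.array(%s)"%s['position'].tolist())
exec(src)
a_=cv2.resize(d['frame'][125:179,258:308],(500,540),interpolation=cv2.INTER_CUBIC)
b=cv2.resize(w['frame'][130:238,204:314],(300,295),interpolation=cv2.INTER_CUBIC)
cv2.imwrite('pics/c6.png',np.hstack([a_,np.vstack([b,np.zeros((245,300,3),np.uint8)])]))
```

```text
[ 0.58277623 -0.04408358  0.22201231] [3.12720826 0.61100617 2.91064184] [ 0.91674217  0.83604447 -1.14718549] 0.04257578536842255
hoop [array([81.,  0., 31.]), array([81.,  0., 30.]), array([81.,  1., 30.]), array([81.4,  1. , 29. ]), array([81.5, -1. , 31. ]), array([81.9,  2. , 29. ])]
base [array([76.2, -1. , 30. ]), array([75.8, -2. , 30. ]), array([75., -2., 31.]), array([75., -1., 29.]), array([74.5,  0. , 29. ]), array([73.7, -3. , 31. ])] [[40.5, 24.0], [49.9, 25.0], [59.4, 26.0], [66.8, 27.0], [72.2, 28.0], [74.5, 29.0], [72.1, 30.0], [65.8, 31.0], [56.3, 32.0], [44.2, 33.0], [31.2, 34.0], [20.7, 35.0], [12.6, 36.0], [6.5, 37.0], [2.1, 38.0], [-1.2, 39.0], [-3.4, 40.0], [-4.9, 41.0], [-6.2, 42.0], [-8.4, 43.0], [-11.9, 44.0], [-16.6, 45.0]]
```

View pics/c6.png

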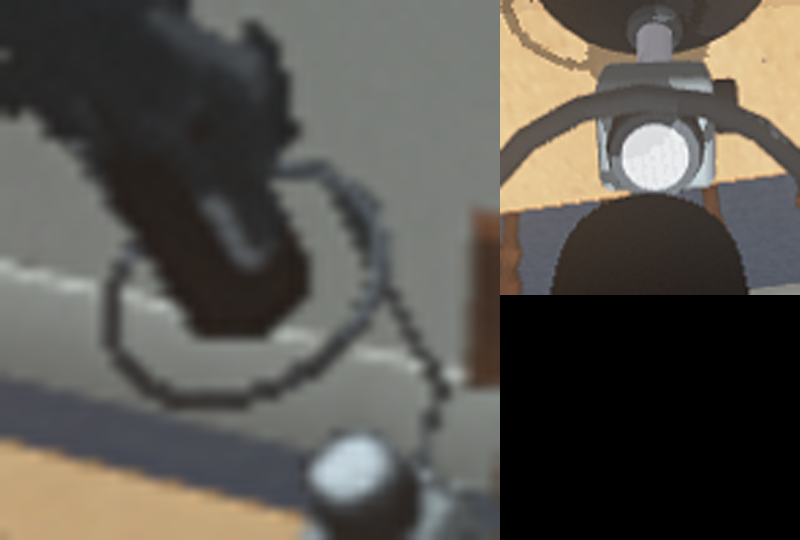

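servo_tool:
  plan:
    - [4,0.05,0,-0.12,0,0,0]
    - [4,0.05,0,-0.12,0,0,0]
    - [4,0.05,0,-0.12,0,0,0]
    - [4,0.05,0,-0.12,0,0,0]
    - [4,0.05,0,-0.12,0,0,0]
    - [4,0.05,0,-0.12,0,0,0]
    - [4,0.05,0,-0.12,0,0,0]
    - [4,0.05,0,-0.12,0,0,0]

```text
clock: 10.35
position: [0.5817, -0.0438, 0.2226]
tool_rot: [3.127, 0.611, 2.911]
force: [-0.3, 0.5, -2.4]
grip_width: 0.0427
finger_force: 61.6
```

```bash
python3 -c "
from workcell import bot
s=bot.observe();print(s['clock'],s['position'],abs(s['qd']).max(),s['grip_width'],s['finger_force']);print(bot.job_done())"
```

```text
10.35 [ 0.58169238 -0.04382509  0.22263872] 0.0013846366328403392 0.042653320553196115 61.60786875989288
the job is handed in; nothing more can be done
None
```

I handed the job in at 10.35 s with the arm still holding the bottle at the hoop, base facing the lens and tilted 35° to match; the base should be within about 1 mm of the hoop's centre, but its depth relative to the hoop's plane is only certain to about 2–3 mm, and no verdict came back.

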